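# Load the charged battery into the hut lantern

### The arm

A 6-joint arm with a two-finger parallel gripper is mounted at the origin on the work surface. World frame = base frame: x ahead of the robot, y to its left, z up, the work surface at z = 0. Lengths are in mm, angles in rad, forces in N, time in s.
With the tool pointing down it reaches from about 275 to 725 mm from the base axis. Payload 5.6 kg.
Tool frame: the origin (TCP) lies at the very end of the fingers, on their centre line; the grasp point (between the pads) lies 19 mm behind it; z points along the fingers, y is the direction in which the jaws open and shut (so a half turn about z gives the same grasp; the last joint's range is limited). The gripper opens to 85 mm and grips with 20 to 120 N. Pads are 22 mm wide; open, the fingers measure 114 mm over their backs; the gripper's body (76 mm by 85 mm) begins 54 mm behind the grasp point. The pads swing forward as they close: fully open they stand 13 mm farther back than shut.
Start: joints at [-1.041, 0.255, 0.108, 0, -1.424, -0.285], TCP at [133.32, -533.59, 231.283] pointing down, gripper open.
Joint ranges: [-2.95, 2.95], [-1.21, 1.97], [-1.09, 1.5], [-2.87, 1.71], [-2.94, -0.07], [-3.05, 3.05]. Speed limits (rad/s): [2.57, 2.57, 3.14, 3.14, 3.14, 3.14].

### API

Orientations are given as a rotation vector (axis times angle).
In Python, from bench import bot gives the robot as it stands.
- The arm moves only by the shell command python3 -m creep 'ROWS' [FORCE]. ROWS is JSON, a list of rows, each an object of numbers: "dx", "dy", "dz": the shift along the tool's x, y, z in cm; "yaw": the turn about the tool's z in degrees; "hand": the finger opening in cm, from 0 to 8.54. In form: [{"dx": .., "dy": .., "dz": .., "yaw": .., "hand": ..}, ...]. A call has 1 to 10 rows; each row is the pose to reach, as a shift and turn from the pose commanded when the call began, along the tool's axes at that moment; what a row does not reach only later rows make up. A row lasts 1/10 s, in which the tool goes at most 50 mm and 8.59 degrees, less where a joint would pass 70% of its speed; a pose out of reach is approached as far as the arm can. A call with a gripper value outside its range is refused whole. The fingers move at their own pace and stop on an object; FORCE is the grip in N (left out, the last holds). Time passes only in rows, so rows that repeat a pose let the fingers close. It gives the time, the measured TCP pose, the force and the opening at its end, in the units of the state.
- bot.observe(): the state, without advancing time (a new reading comes with each control period).
- bot.capture(name): name is "scene" or "top"; returns a dict with "img" (420x560x3 uint8, red, green, blue), "mtx" (3x3 intrinsics, pixels), "pose" (4x4, takes a point from camera to world coordinates). Camera axes: x right, y up, looking along -z (the intrinsics and any distortion apply to the point x, -y, -z); pixel columns grow to the right and rows downward; lengths in mm; the calibration is good to about 2 mm. A picture is of the moment at which its call begins. There is no depth.
- bot.sign_off(): hands the job in, once; it reports no verdict.
The state is a dict: "clock": time; "qpos": joint angles; "joint_vel": joint speeds; "joint_efforts": joint torques, N m; "position": TCP position; "tcp_rot": TCP orientation; "contact_force": force on the tool from outside, world axes, zero at the start; "moment": the same for the moment, N m; "grip_width": finger opening in mm.
Only numpy, scipy, OpenCV 4.12 (cv2) and the standard library are available. Lean on these libraries where they do the work, as an engineer would, in place of code of your own. Each camera call takes 0.05 s, during which the arm holds its last target.

### The job

Get the hand lantern working again: slide its battery hood right back, load the battery stick into the channel with its nub towards the lamp head - flat end against the sprung contact first, press it back, then lower the nub end in until the stick lies flat and the spring holds it home - and slide the hood fully shut. Then throw the toggle switch on the lamp head all the way over towards the lens to switch on. Leave the other gear on the bench where it lies.

Things in the scene. Friction and masses are not known exactly. Their poses are not given: they have to be found in the camera images.
- lantern: Grey plastic hand lantern on rubber feet (does not move), 240 long, 80 wide, lying along its x axis, which points to the lamp head and lens; z up. Origin on the bench, under the mid-line. In mm in this frame: body from x -95, deck top at z 45; lamp head x 70 to 130, top at z 78, lens rim to x 145. A wire carrying bail lies folded low round sides and tail (to y 50, x -112; z under 25).
- lantern_channel (a point): Point on the floor of the battery channel: lantern x 0, y 0, z 37. The channel runs along x, 30 mm wide (y -15 to 15, its sides bevelled out to y 18 at the deck, z 45), open above under the hood. At its tail end is the sprung contact (see follower), its housing behind that from x -64 to -95, top z 62.
- lantern_contact (a point): Middle of the fixed contact face at the channel's head end: lantern x 50, y 0, z 49. The upright face belongs to a block 38 mm wide, x 50 to 70, top at z 62, then the lamp head rises to z 78.
- battery: Black battery stick, one rigid bar, 26 wide and 24 high; body 100 long, plus a round brass nub 10 across and 4 long on one end (104 overall); the other end is flat steel. Origin at the centre of its underside, x axis along the stick towards the nub, z up. 150 g. It lies on the bench at the left or the right of the lantern.
- battery_nub (a point): End face of the nub, on the stick's mid-line, 54 mm along x from the origin and 12 mm above the underside.
- battery_mid (a point): Middle of the stick, 12 mm above its origin. Loaded, it lies at x -4, y 0, z 49 in the lantern's frame.
- hood (a joint): Position in m of the battery hood, a grey cover 163 mm long, 46 wide, top at lantern z 67 (inside 64), open at the head end, sliding along the lantern: 0 fully shut (at its stop, front edge at lantern x 66), grows as it slides to the tail, 0.120 fully open (front edge at x -54). Takes about 1.5 N, stays where left. Starts shut or up to 30 mm open.
- hood_grip (a point): Centre of the top of the thumb ridge on the hood: a black block 30 wide (across the lantern), 14 long, 16 high (lantern z 67 to 83). At x -25 in the lantern's frame with the hood shut; moves with the hood.
- follower (a joint): Travel in m of the sprung contact, a steel plate 20 wide and 19 high (lantern z 39 to 58) on a coil spring, facing the lamp head: 0 free (face at x -48), grows as it is pressed straight back towards the tail, at most 0.014. Spring 2 N at 0, plus 0.5 N per mm. With the stick loaded it reads about 0.006.
- toggle (a joint): Angle in rad of the steel toggle on top of the lamp head: 0 off (leaning 0.35 rad towards the tail), 0.70 on (leaning 0.35 rad towards the lens). Pivot at lantern x 100, y 0, z 80. Needs about 2 N at its tip and stays where it is left.
- toggle_tip (a point): Tip of the toggle, 31 mm from its pivot; the toggle's end is 10 mm thick.
- carabiner_a: Silver aluminium carabiner, 100 x 60, 10 thick, loose on the bench near the robot. Bystander. Origin at its middle, underneath.
- carabiner_b: Silver aluminium carabiner, 100 x 60, 10 thick, loose beyond the lantern. Bystander. Origin at its middle, underneath.
- carabiner_c: Silver aluminium carabiner, 112 x 70, 10 thick, loose beyond the lantern, to the right. Bystander. Origin at its middle, underneath.
- belay_device: Blue anodised tube belay device, 62 x 36 x 32 with a wire loop, loose, on the other side of the lantern from the battery. Bystander. Origin at its middle, underneath.
- nut_tool: Flat steel nut tool, 195 long, 24 wide, 5 thick, loose near the robot. Bystander. Origin near its middle, underneath.
- headlamp: Grey plastic headlamp, 66 x 54 x 45 with its own small toggle, loose beyond the lantern. Bystander. Origin at its middle, underneath.
Mind the look-alikes: they are no part of the job. Of the things like the battery, leave any that is brown, green or white; of the rest the smaller one is meant.

How it is judged:
By the outcome, as a careful person would: the job done as asked, in the order asked, and still so for the second after the job is handed in, with the robot touching nothing.
It also fails if it takes over 67 s, if anything falls off the work surface, if the arm or the gripper's body presses on something with over 40 N, if the wrist force passes 120 N, or if a joint passes its speed limit or range.

## Working session

There is one attempt and no reset: what is moved stays moved. The work goes in short steps, Python scripts to look and compute and a shell command to move; the robot and the scene stay as the last step left them, time stands still between calls to the robot, and variables do not carry over. Pictures are saved under pics/ and viewed, and the job is handed in when it is done.

```bash
ls; mkdir -p pics
cat > h.py <<'E'
import numpy as np, cv2
from bench import bot
def snap(name,f):
    c=bot.capture(name); cv2.imwrite('pics/'+f,c['img'][:,:,::-1]); np.savez('pics/'+f[:-4]+'.npz',**{k:np.array(v) for k,v in c.items()}); return c
def ray(c,u,v):
    K=np.array(c['mtx']);P=np.array(c['pose'])
    d=np.linalg.inv(K)@[u,v,1]; d=np.array([d[0],-d[1],-d[2]])
    return P[:3,3],P[:3,:3]@d
def onz(c,u,v,z):
    o,d=ray(c,u,v); return o+d*(z-o[2])/d[2]
def proj(c,p):
    K=np.array(c['mtx']);P=np.array(c['pose'])
    q=P[:3,:3].T@(np.array(p,float)-P[:3,3]); q=np.array([q[0],-q[1],-q[2]]); r=K@q; return r[:2]/r[2]
def tri(c1,p1,c2,p2):
    o1,d1=ray(c1,*p1);o2,d2=ray(c2,*p2)
    d1=d1/np.linalg.norm(d1);d2=d2/np.linalg.norm(d2)
    A=np.stack([d1,-d2],1);t=np.linalg.lstsq(A,o2-o1,rcond=None)[0]
    a=o1+t[0]*d1;b=o2+t[1]*d2
    return (a+b)/2,np.linalg.norm(a-b)
def load(f): return dict(np.load('pics/'+f+'.npz'))
E
python3 - <<'E'
from h import *
for n in('scene','top'):
    c=snap(n,n+'0.png'); print([k for k in c],np.round(c['mtx'],1),np.round(c['pose'],3), c.get('dist'))
print(bot.observe())
E
```

```text
pics
['img', 'mtx', 'pose'] [[403.6   0.  280.1]
 [  0.  403.6 208.3]
 [  0.    0.    1. ]] [[ 7.450000e-01 -5.630000e-01  3.580000e-01  9.114300e+02]
 [ 6.660000e-01  6.160000e-01 -4.200000e-01 -4.483740e+02]
 [ 1.600000e-02  5.520000e-01  8.340000e-01  1.082801e+03]
 [ 0.000000e+00  0.000000e+00  0.000000e+00  1.000000e+00]] None
['img', 'mtx', 'pose'] [[502.    0.  277.5]
 [  0.  502.  205.8]
 [  0.    0.    1. ]] [[-5.000000e-03  9.960000e-01 -9.100000e-02  3.891320e+02]
 [-1.000000e+00 -4.000000e-03  7.000000e-03  6.405100e+01]
 [ 7.000000e-03  9.100000e-02  9.960000e-01  1.216665e+03]
 [ 0.000000e+00  0.000000e+00  0.000000e+00  1.000000e+00]] None
{'clock': 0.1, 'qpos': array([-1.04139944e+00,  2.55697035e-01,  1.07103286e-01, -4.02459515e-04,
       -1.42389417e+00, -2.84598682e-01]), 'joint_vel': array([ 0.00044477, -0.00069179,  0.00170213,  0.00130778,  0.00036007,
       -0.0001187 ]), 'joint_efforts': array([-1.97115340e-03, -3.87605238e+01,  2.38474041e+01,  5.37784025e+00,
       -3.80577301e-03, -1.10076778e-05]), 'position': array([ 133.23251503, -533.15547799,  230.47224822]), 'tcp_rot': array([ 3.83439081e-01, -3.11779750e+00, -2.68736058e-03]), 'contact_force': array([-0.24288999, -0.88404956, -0.64776394]), 'moment': array([-0.04733038,  0.02501054, -0.0116442 ]), 'grip_width': 85.257014007888}
```

View pics/scene0.png

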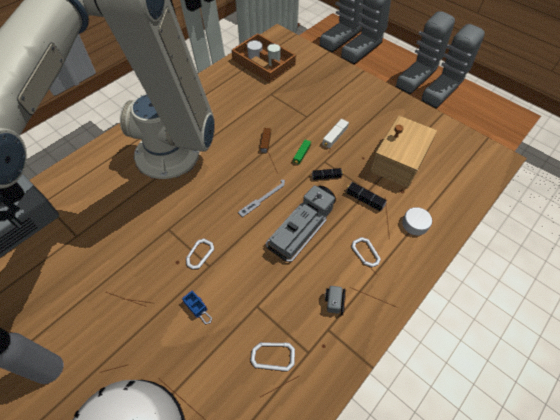

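View pics/top0.png

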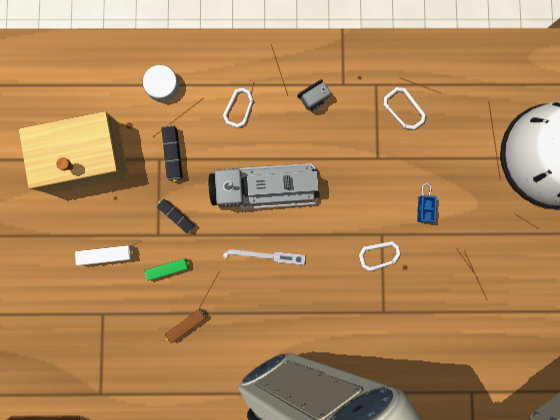

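Run:
```python
import cv2
a=cv2.imread('pics/top0.png');b=cv2.imread('pics/scene0.png')
cv2.imwrite('pics/z1.png',cv2.resize(a[115:245,145:335],None,fx=4.2,fy=4.2,interpolation=cv2.INTER_CUBIC))
cv2.imwrite('pics/z2.png',cv2.resize(b[150:270,250:400],None,fx=5,fy=5,interpolation=cv2.INTER_CUBIC))
```

```text
(no output)
```

View pics/z1.png

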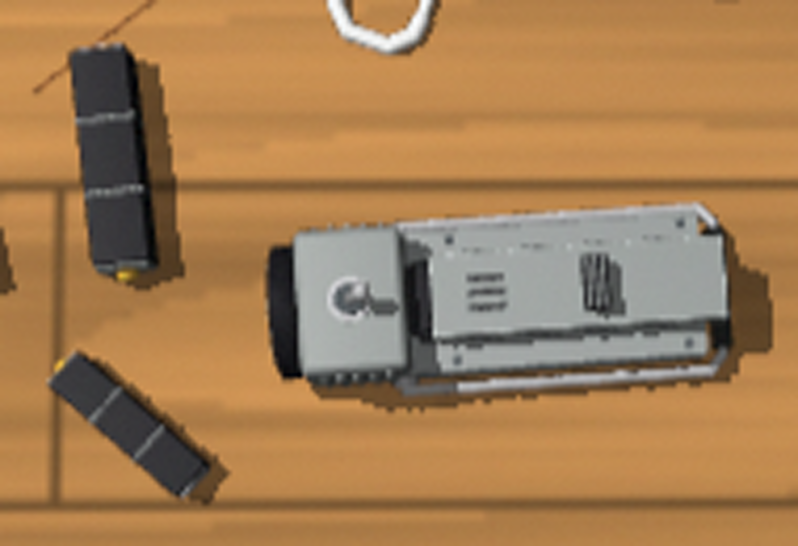

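View pics/z2.png

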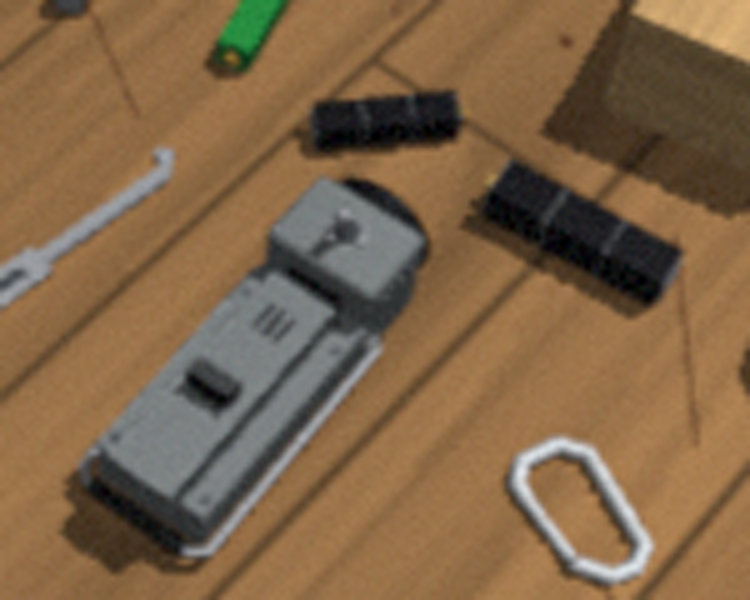

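Run:
```python
from h import *
c=load('top0'); s=load('scene0')
def Z(u,v): return u/4.2+145-0.4, v/4.2+115-0.4
def S(u,v): return u/5+250-0.4, v/5+150-0.4
# battery mask top (dark) in region
g=c['img'].max(2); m=((g<75)).astype(np.uint8); 
R=np.zeros_like(m); R[195:238,153:200]=1
for nm,roi in (('small',(153,195,200,238)),('big',(158,120,190,185))):
    x0,y0,x1,y1=roi; mm=np.zeros_like(m); mm[y0:y1,x0:x1]=m[y0:y1,x0:x1]
    # fill the separators
    mm=cv2.morphologyEx(mm,cv2.MORPH_CLOSE,np.ones((3,3)))
    cs,_=cv2.findContours(mm,0,1); k=max(cs,key=cv2.contourArea); r=cv2.minAreaRect(k); b=cv2.boxPoints(r)
    print(nm,r,[np.round(onz(c,*p,24)[:2],1) for p in b])
# lines: nub, head corners
print('nub',onz(c,*Z(64,362),12))
print('flat corners',onz(c,*Z(212,465),24),onz(c,*Z(184,497),24),'nub end corners',onz(c,*Z(50,380),24),onz(c,*Z(80,350),24))
for a,b,n in (((297,229),(325,178),'head fl?'),((402,226),(424,240),'')): pass
print('head corners z78')
for p in ((298,229),(402,227),(407,368),(300,376)): print(np.round(onz(c,*Z(*p),78),1))
print('hood corners z67')
for p in ((430,250),(722,235),(727,320),(436,342)): print(np.round(onz(c,*Z(*p),67),1))
print('ridge'); print(tri(c,Z(600,283),s,S(214,380)))
print('toggle tip'); print(tri(c,Z(384,304),s,S(322,248)))
```

```text
small ((176.1000213623047, 215.8000030517578), (41.75911331176758, 11.714244842529297), 40.601295471191406) [array([496.9, 344. ]), array([518.1, 326.2]), array([453., 250.]), array([431.9, 267.9])]
big ((174.75608825683594, 152.80487060546875), (53.44886779785156, 21.202856063842773), 83.6598129272461) [array([689.1, 335.7]), array([694.7, 284.9]), array([565.1, 269.2]), array([559.6, 319.5])]
nub [512.15593236 338.91155238  12.        ]
flat corners [452.07302343 251.65607181  24.        ] [434.06325342 267.25964798  24.        ] nub end corners [500.70060077 343.93040085  24.        ] [517.74505428 327.21486516  24.        ]
head corners z78
[577.8 197.6  78. ]
[578.7 140.9  78. ]
[501.4 138.1  78. ]
[497.3 196.   78. ]
hood corners z67
[567.7 126.2  67. ]
[575.5 -34.7  67. ]
[528.3 -36.9  67. ]
[516.8 122.9  67. ]
ridge
(array([547.87868378,  34.12731738,  82.42286959]), np.float64(2.681443528617209))
toggle tip
(array([535.90745685, 150.28074821,  81.3680679 ]), np.float64(0.26234684029876915))
```

Run:
```python
from h import *
a=cv2.imread('pics/top0.png');b=cv2.imread('pics/scene0.png')
x=cv2.resize(a[160:215,200:260],None,fx=10,fy=10,interpolation=cv2.INTER_CUBIC)
y=cv2.resize(b[178:225,295:345],None,fx=10,fy=10,interpolation=cv2.INTER_CUBIC)
cv2.imwrite('pics/z3.png',x);cv2.imwrite('pics/z4.png',y)
c=load('top0'); s=load('scene0')
def Z(u,v): return u/4.2+145-0.4, v/4.2+115-0.4
def S(u,v): return u/5+250-0.4, v/5+150-0.4
for p,q in (((298,229),(425,240)),((402,227),(370,300)),((407,368),(268,238)),((300,376),(322,180)),((352,298),(348,230)),((50,380),(312,103)),((184,497),(460,92))):
    print(tri(c,Z(*p),s,S(*q)))
```

```text
(array([577.71652339, 197.60331186,  80.15292411]), np.float64(0.6451637820961376))
(array([579.24661   , 141.438329  ,  78.32223746]), np.float64(1.5170764767237992))
(array([502.5313546 , 138.94175324,  71.5804861 ]), np.float64(1.328546603212634))
(array([498.35785056, 197.25352408,  69.52391552]), np.float64(0.7256441790389971))
(array([539.68993098, 168.17378552,  84.93913018]), np.float64(2.221361026240046))
(array([468.37890256, 300.51147197,  45.78980055]), np.float64(94.93208681836809))
(array([473.89854268, 293.66914778,  49.30889355]), np.float64(101.25316924440796))
```

View pics/z3.png

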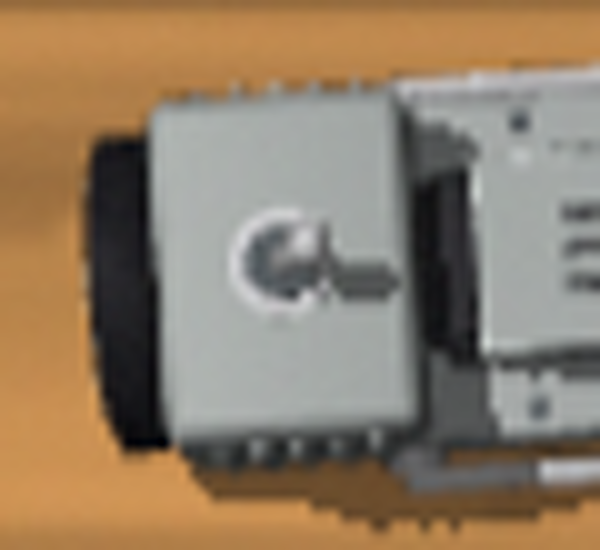

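View pics/z4.png

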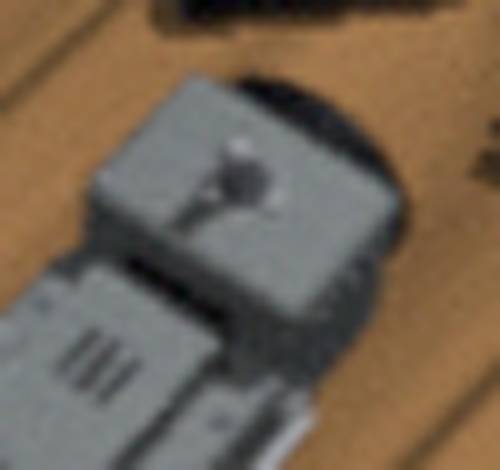

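```bash
cat >> h.py <<'E'
from scipy.spatial.transform import Rotation as Rn
def go(p,jaw):
    o=bot.observe(); R=Rn.from_rotvec(o['tcp_rot']).as_matrix()
    d=R.T@(np.array(p,float)-o['position'])/10
    y=R[:,1]; cur=np.degrees(np.arctan2(y[1],y[0])); dw=(jaw-cur+180)%360-180
    if abs(dw)>90: dw-=180*np.sign(dw)
    print('pos',np.round(o['position'],1),'tilt',np.round(R[2],3),'jaw',round(cur,1),'-> dx dy dz',np.round(d,2),'yaw',round(-dw,1),'F',np.round(o['contact_force'],1),'w',round(o['grip_width'],1),'t',o['clock'])
E
python3 - <<'E'
from h import *
c=load('top0');s=load('scene0')
print('boss',onz(c,227.1,185.6,80),'tip',onz(c,230.8,183.5,109))
print('boss scene',onz(s,295+240/10,178+182/10,80))
# ridge masks: dark in both views
for cc,(x0,y0,x1,y1),n in((c,(280,172,296,194),'top'),(s,(284,220,300,233),'scene')):
    g=cc['img'][y0:y1,x0:x1].max(2); m=(g<95).astype(np.uint8); k=cv2.moments(m,True); u,v=k['m10']/k['m00']+x0,k['m01']/k['m00']+y0; print(n,k['m00'],u,v,onz(cc,u,v,80))
go([546.8,34,73],93.4)
E
```

```text
boss [539.42905823 170.83473566  80.        ] tip [540.26922398 159.91153644 109.        ]
boss scene [539.53445645 169.93433113  80.        ]
top 104.0 288.5480769230769 184.89423076923077 [540.53246423  30.68004405  80.        ]
scene 90.0 291.5 227.14444444444445 [549.3964023   30.59061337  80.        ]
pos [ 133.2 -533.2  230.5] tilt [ 0.     0.002 -1.   ] jaw 104.0 -> dx dy dz [-53.87  44.98  15.82] yaw 10.6 F [-0.2 -0.9 -0.6] w 85.3 t 0.1
```

```bash
python3 -m creep '[{"dx":-3.8,"dy":3.2,"dz":0,"yaw":4},{"dx":-7.6,"dy":6.4,"dz":0,"yaw":8},{"dx":-11.4,"dy":9.6,"dz":0,"yaw":10.6},{"dx":-15.2,"dy":12.8,"dz":0,"yaw":10.6},{"dx":-19,"dy":16,"dz":0,"yaw":10.6},{"dx":-22.8,"dy":19.2,"dz":0,"yaw":10.6},{"dx":-26.6,"dy":22.4,"dz":0,"yaw":10.6},{"dx":-30.4,"dy":25.6,"dz":1,"yaw":10.6},{"dx":-34.2,"dy":28.8,"dz":3,"yaw":10.6},{"dx":-38,"dy":32,"dz":5,"yaw":10.6}]' 20
python3 -c "
from h import *
go([546.8,34,100],93.4)"
```

```text
pos [ 133.2 -533.2  230.5] tilt [ 0.     0.002 -1.   ] jaw 104.0 -> dx dy dz [-53.87  44.98  13.12] yaw 10.6 F [-0.2 -0.9 -0.6] w 85.3 t 0.1invalid input at $[0]: expected keys dx, dy, dz, yaw, hand
```

All five keys are needed in each row.

```bash
python3 -m creep '[{"dx":-3.8,"dy":3.2,"dz":0,"yaw":4,"hand":8.5},{"dx":-7.6,"dy":6.4,"dz":0,"yaw":8,"hand":8.5},{"dx":-11.4,"dy":9.6,"dz":0,"yaw":10.6,"hand":8.5},{"dx":-15.2,"dy":12.8,"dz":0,"yaw":10.6,"hand":7},{"dx":-19,"dy":16,"dz":0,"yaw":10.6,"hand":7},{"dx":-22.8,"dy":19.2,"dz":0,"yaw":10.6,"hand":7},{"dx":-26.6,"dy":22.4,"dz":0,"yaw":10.6,"hand":7},{"dx":-30.4,"dy":25.6,"dz":1,"yaw":10.6,"hand":7},{"dx":-34.2,"dy":28.8,"dz":3,"yaw":10.6,"hand":6},{"dx":-38,"dy":32,"dz":5,"yaw":10.6,"hand":6}]' 20
python3 -c "
from h import *
go([546.8,34,100],93.4)"
```

```text
clock: 1.1
position: [421.0, -134.9, 183.8]
tcp_rot: [-0.095, 3.139, 0.0]
contact_force: [0.2, -1.0, 0.2]
grip_width: 60.1
pos [ 421.  -134.9  183.8] tilt [-0.001  0.    -1.   ] jaw 93.5 -> dx dy dz [-13.57  16.1    8.39] yaw 0.1 F [ 0.2 -1.   0.2] w 60.1 t 1.1
```

```bash
python3 -m creep '[{"dx":-3.4,"dy":3.3,"dz":1.5,"yaw":0,"hand":6},{"dx":-6.8,"dy":6.6,"dz":3,"yaw":0,"hand":6},{"dx":-10,"dy":10,"dz":5,"yaw":0,"hand":6},{"dx":-12,"dy":13,"dz":7,"yaw":0,"hand":6},{"dx":-13.2,"dy":15.7,"dz":8,"yaw":0,"hand":6},{"dx":-13.2,"dy":15.7,"dz":8,"yaw":0,"hand":6},{"dx":-13.2,"dy":15.7,"dz":8,"yaw":0,"hand":6}]' 20
python3 - <<'E'
from h import *
go([546.8,34,71],93.4)
c=snap('top','t1.png'); s=snap('scene','s1.png')
cv2.imwrite('pics/t1z.png',cv2.resize(c['img'][130:260,180:380,::-1],None,fx=4,fy=4,interpolation=cv2.INTER_CUBIC))
E
```

```text
clock: 1.8
position: [542.2, 28.1, 103.5]
tcp_rot: [0.096, -3.138, 0.001]
contact_force: [0.4, -0.2, -0.6]
grip_width: 60.0
pos [542.2  28.1 103.5] tilt [ 0.002 -0.    -1.   ] jaw 93.5 -> dx dy dz [-0.5   0.57  3.24] yaw 0.1 F [ 0.4 -0.2 -0.6] w 60.0 t 1.8
```

View pics/t1z.png

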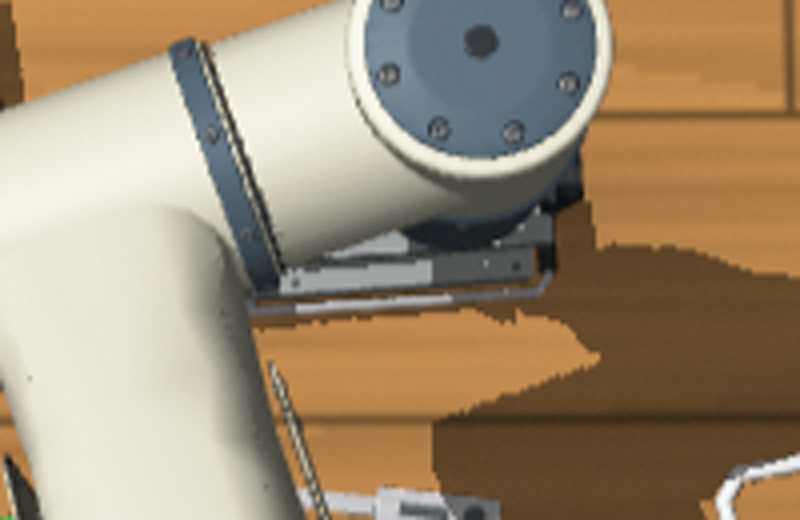

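View pics/s1.png

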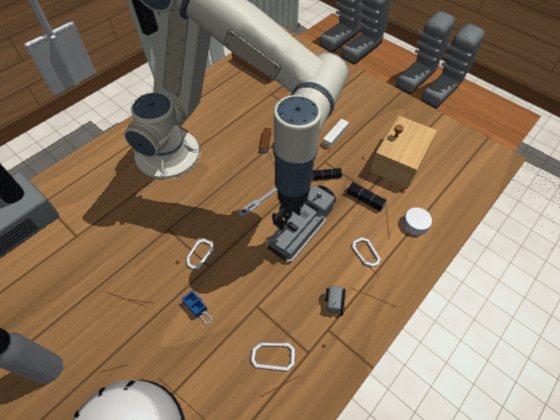

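```bash
python3 -m creep '[{"dx":-0.5,"dy":0.5,"dz":1.0,"yaw":0,"hand":6},{"dx":-0.5,"dy":0.5,"dz":3.1,"yaw":0,"hand":6},{"dx":-0.5,"dy":0.5,"dz":3.1,"yaw":0,"hand":6},{"dx":-0.5,"dy":0.5,"dz":3.1,"yaw":0,"hand":1},{"dx":-0.5,"dy":0.5,"dz":3.1,"yaw":0,"hand":1},{"dx":-0.5,"dy":0.5,"dz":3.1,"yaw":0,"hand":1},{"dx":-0.5,"dy":0.5,"dz":3.1,"yaw":0,"hand":1},{"dx":-0.5,"dy":0.5,"dz":3.1,"yaw":0,"hand":1}]' 30
python3 -c "
from h import *
go([553,-77,75],93.4)"
```

```text
clock: 2.7
position: [547.9, 33.2, 74.2]
tcp_rot: [-0.095, 3.138, 0.0]
contact_force: [-1.2, 0.4, 5.1]
grip_width: 13.3
pos [547.9  33.2  74.2] tilt [-0.002  0.    -1.   ] jaw 93.5 -> dx dy dz [  0.16 -11.03  -0.08] yaw 0.1 F [-1.2  0.4  5.1] w 13.3 t 2.7
```

```bash
python3 -m creep '[{"dx":0,"dy":-1.5,"dz":0,"yaw":0,"hand":1},{"dx":0,"dy":-3,"dz":0,"yaw":0,"hand":1},{"dx":0,"dy":-4.5,"dz":0,"yaw":0,"hand":1},{"dx":0,"dy":-6,"dz":0,"yaw":0,"hand":1},{"dx":0,"dy":-7.5,"dz":0,"yaw":0,"hand":1},{"dx":0,"dy":-9,"dz":0,"yaw":0,"hand":1},{"dx":0,"dy":-10,"dz":0,"yaw":0,"hand":1},{"dx":0,"dy":-10.7,"dz":0,"yaw":0,"hand":1},{"dx":0,"dy":-10.9,"dz":0,"yaw":0,"hand":1},{"dx":0,"dy":-10.9,"dz":0,"yaw":0,"hand":1}]' 30
python3 -c "
from h import *
go([553,-77,75],93.4)"
```

```text
clock: 3.7
position: [555.2, -75.2, 74.2]
tcp_rot: [-0.093, 3.137, 0.002]
contact_force: [1.1, 5.2, 6.6]
grip_width: 12.7
pos [555.2 -75.2  74.2] tilt [-0.004  0.001 -1.   ] jaw 93.4 -> dx dy dz [ 0.23 -0.16 -0.08] yaw 0.0 F [1.1 5.2 6.6] w 12.7 t 3.7
```

```bash
python3 -m creep '[{"dx":0,"dy":-0.2,"dz":0,"yaw":0,"hand":1},{"dx":0,"dy":-0.4,"dz":0,"yaw":0,"hand":1},{"dx":0,"dy":-0.4,"dz":0,"yaw":0,"hand":1}]' 30
python3 -c "
from h import *
go([553,-77,75],93.4)"
```

```text
clock: 4.0
position: [555.3, -75.6, 74.1]
tcp_rot: [-0.093, 3.136, 0.011]
contact_force: [-1.8, 17.9, 10.4]
grip_width: 13.1
pos [555.3 -75.6  74.1] tilt [-0.004  0.007 -1.   ] jaw 93.4 -> dx dy dz [ 0.24 -0.12 -0.09] yaw 0.0 F [-1.8 17.9 10.4] w 13.1 t 4.0
```

```bash
python3 -m creep '[{"dx":0,"dy":0.4,"dz":0,"yaw":0,"hand":1},{"dx":0,"dy":0.4,"dz":0,"yaw":0,"hand":5},{"dx":0,"dy":0.4,"dz":0,"yaw":0,"hand":5},{"dx":0,"dy":0.4,"dz":0,"yaw":0,"hand":6},{"dx":0,"dy":0.4,"dz":-2,"yaw":0,"hand":6},{"dx":0,"dy":0.4,"dz":-6,"yaw":0,"hand":6},{"dx":1.5,"dy":4,"dz":-8,"yaw":-8,"hand":6},{"dx":3,"dy":8,"dz":-9,"yaw":-16,"hand":6},{"dx":4.5,"dy":12,"dz":-9,"yaw":-24,"hand":6}]' 30
python3 -c "
from h import *
go([477,300,80],139)"
```

```text
clock: 4.9
position: [502.0, 37.9, 164.6]
tcp_rot: [-0.75, 3.048, -0.0]
contact_force: [0.5, 0.7, 0.6]
grip_width: 59.8
pos [502.   37.9 164.6] tilt [-0.002 -0.001 -1.   ] jaw 117.7 -> dx dy dz [-9.93 24.38  8.47] yaw -21.3 F [0.5 0.7 0.6] w 59.8 t 4.9
```

```bash
python3 -m creep '[{"dx":-1.6,"dy":4.1,"dz":0,"yaw":-7,"hand":6},{"dx":-3.3,"dy":8.2,"dz":0,"yaw":-14,"hand":6},{"dx":-5,"dy":12.3,"dz":0,"yaw":-21.3,"hand":6},{"dx":-6.6,"dy":16.4,"dz":0,"yaw":-21.3,"hand":6},{"dx":-8.3,"dy":20.5,"dz":1,"yaw":-21.3,"hand":6},{"dx":-9.9,"dy":24.4,"dz":4,"yaw":-21.3,"hand":6},{"dx":-9.9,"dy":24.4,"dz":6,"yaw":-21.3,"hand":6},{"dx":-9.9,"dy":24.4,"dz":7,"yaw":-21.3,"hand":6}]' 30
python3 - <<'E'
from h import *
go([477,300,80],139)
c=snap('top','t2.png'); s=snap('scene','s2.png')
cv2.imwrite('pics/t2z.png',cv2.resize(c['img'][130:260,150:350,::-1],None,fx=4,fy=4,interpolation=cv2.INTER_CUBIC))
cv2.imwrite('pics/s2z.png',cv2.resize(s['img'][145:270,250:400,::-1],None,fx=4.8,fy=4.8,interpolation=cv2.INTER_CUBIC))
E
```

```text
clock: 5.7
position: [476.0, 299.1, 90.3]
tcp_rot: [1.295, -2.857, 0.002]
contact_force: [-0.4, 0.8, -0.6]
grip_width: 60.1
pos [476.  299.1  90.3] tilt [ 0.005  0.001 -1.   ] jaw 138.8 -> dx dy dz [-0.14 -0.02  1.03] yaw -0.2 F [-0.4  0.8 -0.6] w 60.1 t 5.7
```

View pics/t2z.png

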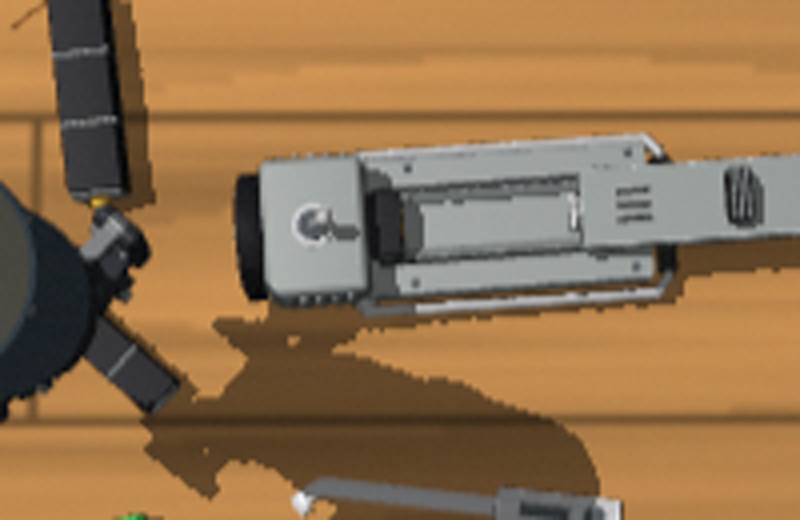

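View pics/s2z.png

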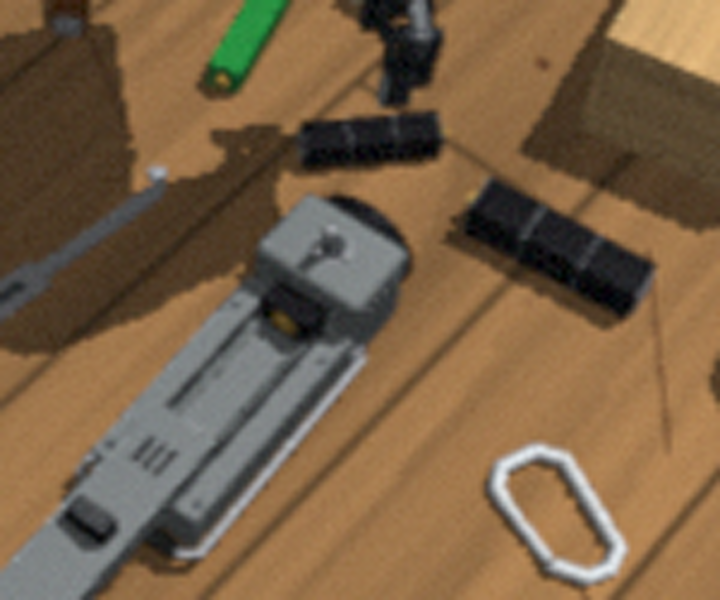

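Run:
```python
from h import *
go([479.4,301.3,10],139)
c=load('t2'); f=lambda u,v:(150+u/4-.4,130+v/4-.4)
print('block ctr top z62',onz(c,*f(385,226),62))
print('block corners',[np.round(onz(c,*f(*p),62)[:2],1) for p in((402,190),(403,262),(368,190),(370,262))])
print('deck chan edge',[np.round(onz(c,*f(*p),45)[:2],1) for p in((420,187),(575,176),(420,261),(575,247))])
print('ridge open',onz(c,*f(740,196),83),'boss',onz(c,*f(310,222),80))
print('hood edges open',[np.round(onz(c,*f(*p),67)[:2],1) for p in((583,166),(797,156),(587,247),(797,235))])
```

```text
pos [476.7 298.   91.5] tilt [ 0.004  0.    -1.   ] jaw 138.7 -> dx dy dz [-0.46  0.01  8.15] yaw -0.3 F [-0.3  0.4  0.8] w 60.2 t 5.8
block ctr top z62 [540.48050958 129.10899677  62.        ]
block corners [array([561.5, 119.3]), array([519.5, 118.7]), array([561.6, 139. ]), array([519.5, 137.8])]
deck chan edge [array([565.8, 109.5]), array([572. ,  18.2]), array([521.9, 109.5]), array([529.9,  18.5])]
ridge open [554.212019   -74.36417271  83.        ] boss [540.57828952 170.83993306  80.        ]
hood edges open [array([574.4,  14.3]), array([ 579.8, -109.7]), array([527.2,  12.4]), array([ 533.7, -108.9])]
```

```bash
python3 -m creep '[{"dx":-0.4,"dy":0,"dz":2,"yaw":0,"hand":5.4},{"dx":-0.4,"dy":0,"dz":5,"yaw":0,"hand":5.4},{"dx":-0.4,"dy":0,"dz":7,"yaw":0,"hand":5.4},{"dx":-0.4,"dy":0,"dz":8,"yaw":0,"hand":5.4},{"dx":-0.4,"dy":0,"dz":8,"yaw":0,"hand":5.4}]' 30
python3 -c "
from h import *
go([479.4,301.3,10],139)"
```

```text
clock: 6.3
position: [480.3, 301.5, 13.1]
tcp_rot: [1.294, -2.862, 0.001]
contact_force: [0.2, 0.8, 0.0]
grip_width: 53.9
pos [480.3 301.5  13.1] tilt [ 0.001 -0.    -1.   ] jaw 138.7 -> dx dy dz [0.08 0.05 0.31] yaw -0.3 F [0.2 0.8 0. ] w 53.9 t 6.3
```

```bash
python3 -m creep '[{"dx":0,"dy":0,"dz":0.3,"yaw":0,"hand":5.4},{"dx":0,"dy":0,"dz":0.3,"yaw":0,"hand":2},{"dx":0,"dy":0,"dz":0.3,"yaw":0,"hand":2},{"dx":0,"dy":0,"dz":0.3,"yaw":0,"hand":2},{"dx":0,"dy":0,"dz":0.3,"yaw":0,"hand":2},{"dx":0,"dy":0,"dz":-1,"yaw":0,"hand":2},{"dx":0,"dy":0,"dz":-4,"yaw":0,"hand":2},{"dx":0,"dy":0,"dz":-8,"yaw":0,"hand":2},{"dx":0,"dy":0,"dz":-12,"yaw":0,"hand":2}]' 30
python3 - <<'E'
from h import *
go([546.3,67,125],183.4)
c=snap('top','t3.png'); s=snap('scene','s3.png')
cv2.imwrite('pics/s3z.png',cv2.resize(s['img'][120:245,250:400,::-1],None,fx=4.8,fy=4.8,interpolation=cv2.INTER_CUBIC))
E
```

```text
clock: 7.2
position: [479.5, 302.0, 134.8]
tcp_rot: [1.295, -2.861, 0.001]
contact_force: [0.5, 1.3, -1.1]
grip_width: 25.1
pos [479.5 302.  134.8] tilt [ 0.001  0.    -1.   ] jaw 138.7 -> dx dy dz [ 13.26 -20.52   0.99] yaw -44.7 F [ 0.5  1.3 -1.1] w 25.1 t 7.2
```

View pics/s3z.png

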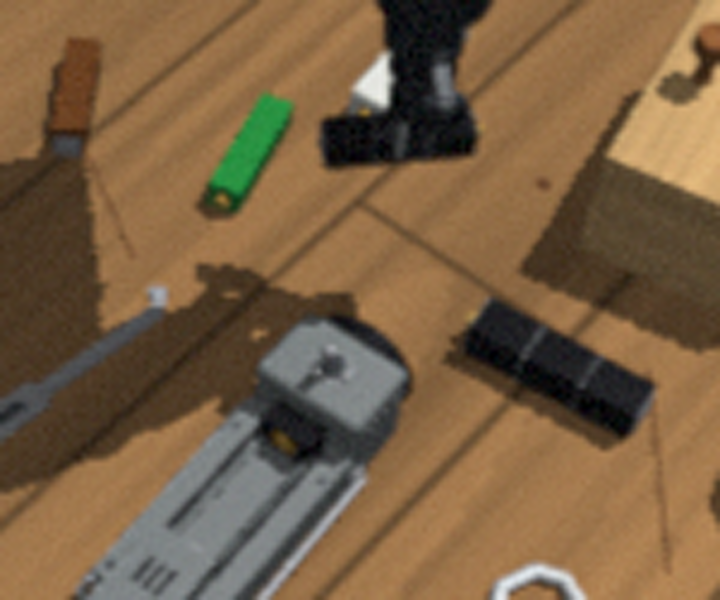

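```bash
python3 -m creep '[{"dx":0,"dy":0,"dz":-4.5,"yaw":0,"hand":2},{"dx":2,"dy":-3,"dz":-5,"yaw":-8,"hand":2},{"dx":4,"dy":-6,"dz":-5,"yaw":-16,"hand":2},{"dx":6.5,"dy":-9.5,"dz":-5,"yaw":-24,"hand":2},{"dx":9,"dy":-13,"dz":-5,"yaw":-32,"hand":2},{"dx":11,"dy":-17,"dz":-5,"yaw":-40,"hand":2},{"dx":12.1,"dy":-19.4,"dz":-5,"yaw":-44.7,"hand":2},{"dx":12.1,"dy":-19.4,"dz":-3,"yaw":-44.7,"hand":2},{"dx":12.1,"dy":-19.4,"dz":-3,"yaw":-44.7,"hand":2}]' 30
python3 - <<'E'
from h import *
go([545.2,82.8,110],183.4)
c=snap('top','t4.png'); s=snap('scene','s4.png')
cv2.imwrite('pics/s4z.png',cv2.resize(s['img'][120:245,250:400,::-1],None,fx=4.8,fy=4.8,interpolation=cv2.INTER_CUBIC))
cv2.imwrite('pics/t4z.png',cv2.resize(c['img'][130:260,150:350,::-1],None,fx=4,fy=4,interpolation=cv2.INTER_CUBIC))
E
```

```text
clock: 8.2
position: [544.2, 82.4, 160.6]
tcp_rot: [2.281, -2.154, -0.006]
contact_force: [0.2, 0.0, -1.3]
grip_width: 25.4
pos [544.2  82.4 160.6] tilt [ 0.     0.006 -1.   ] jaw -176.7 -> dx dy dz [-0.04 -0.13  5.06] yaw -0.1 F [ 0.2  0.  -1.3] w 25.4 t 8.2
```

View pics/s4z.png

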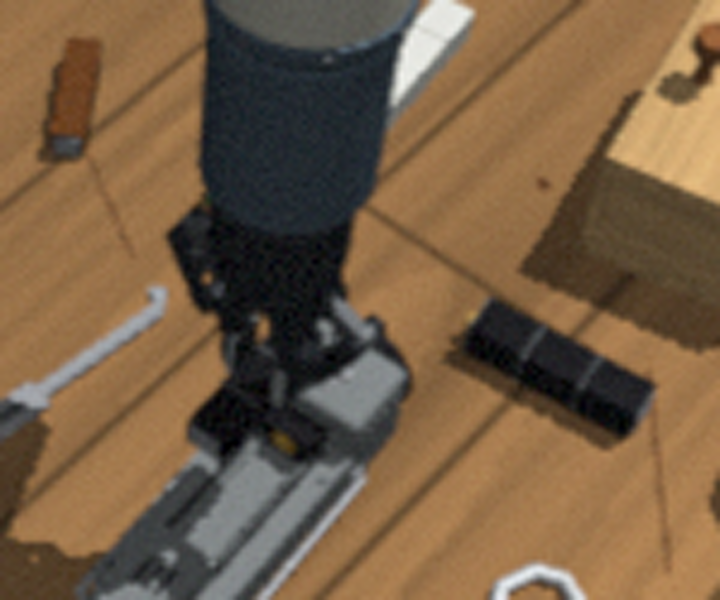

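View pics/t4z.png

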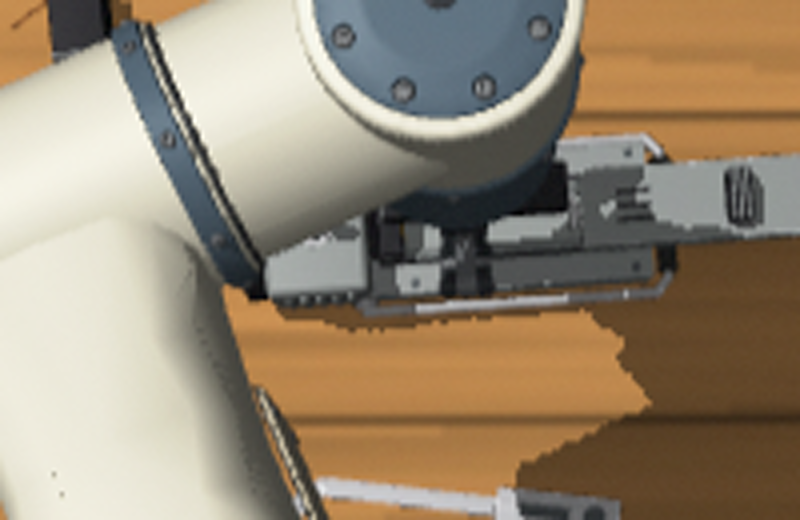

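Run:
```python
from h import *
s=load('s4')
cv2.imwrite('pics/s4y.png',cv2.resize(s['img'][190:235,280:340,::-1],None,fx=12,fy=12,interpolation=cv2.INTER_CUBIC))
e=np.array([-.0593,.998])
for xb,z in((-42,150.6),(-42,174.6)):
  for w in(-13,13):
    p=np.array([546.0,69.3])+xb*e+w*np.array([-.998,-.0593]); u=proj(s,[*p,z]); print(xb,z,w,u,(u-[280,190]+.4)*12)
```

```text
-42 150.6 -13 [295.28358396 217.02554205] [188.20300754 329.10650455]
-42 150.6 13 [287.77033314 212.00152114] [ 98.04399771 268.81825363]
-42 174.6 -13 [295.71041846 212.25319748] [193.32502157 271.83836973]
-42 174.6 13 [288.05602094 207.17477775] [101.47225128 210.897333  ]
```

View pics/s4y.png

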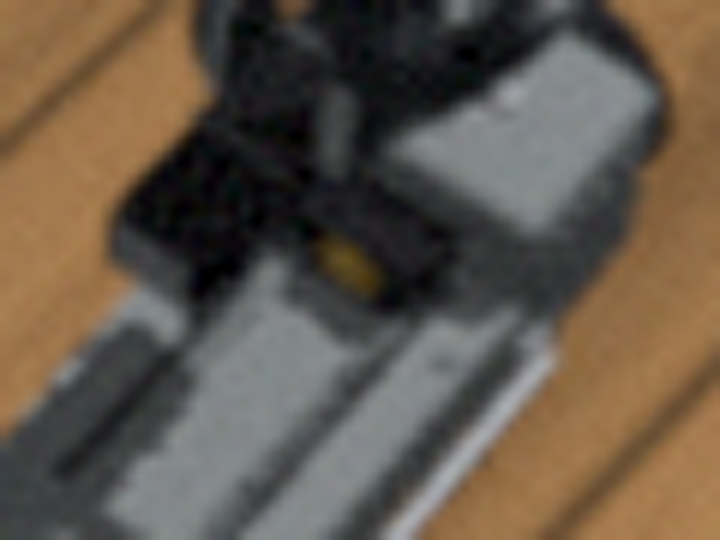

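```bash
python3 -m creep '[{"dx":0,"dy":-0.1,"dz":2,"yaw":0,"hand":2},{"dx":0,"dy":-0.1,"dz":5,"yaw":0,"hand":2},{"dx":0,"dy":-0.1,"dz":7.5,"yaw":0,"hand":2},{"dx":0,"dy":-0.1,"dz":8.4,"yaw":0,"hand":2},{"dx":0,"dy":-0.1,"dz":8.4,"yaw":0,"hand":2}]' 25
python3 - <<'E'
from h import *
go([545.2,82.8,63],183.4)
s=snap('scene','s5.png')
cv2.imwrite('pics/s5z.png',cv2.resize(s['img'][175:245,265:345,::-1],None,fx=8,fy=8,interpolation=cv2.INTER_CUBIC))
E
```

```text
clock: 8.8
position: [546.6, 84.0, 78.9]
tcp_rot: [2.287, -2.152, -0.001]
contact_force: [0.4, -0.1, -1.3]
grip_width: 25.1
pos [546.6  84.   78.9] tilt [ 0.001  0.002 -1.   ] jaw -176.5 -> dx dy dz [0.11 0.15 1.59] yaw 0.1 F [ 0.4 -0.1 -1.3] w 25.1 t 8.8
```

View pics/s5z.png

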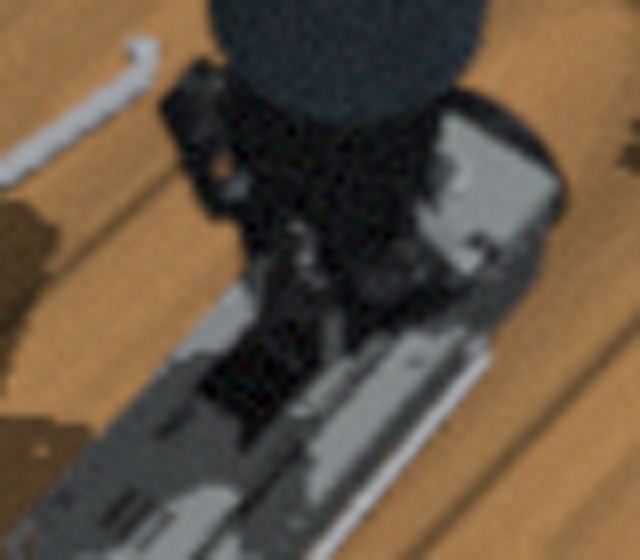

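```bash
python3 -m creep '[{"dx":0.1,"dy":0.12,"dz":0.4,"yaw":0,"hand":2},{"dx":0.1,"dy":0.12,"dz":0.8,"yaw":0,"hand":2},{"dx":0.1,"dy":0.12,"dz":0.8,"yaw":0,"hand":2}]' 20
python3 -m creep '[{"dx":0,"dy":0,"dz":0.3,"yaw":0,"hand":2},{"dx":0,"dy":0,"dz":0.6,"yaw":0,"hand":2},{"dx":0,"dy":0,"dz":0.6,"yaw":0,"hand":2}]' 20
python3 - <<'E'
from h import *
go([545.2,82.8,63],183.4)
s=snap('scene','s6.png')
cv2.imwrite('pics/s6z.png',cv2.resize(s['img'][175:245,265:345,::-1],None,fx=8,fy=8,interpolation=cv2.INTER_CUBIC))
E
```

```text
clock: 9.15
position: [546.9, 82.6, 72.4]
tcp_rot: [-2.286, 2.152, -0.003]
contact_force: [0.4, -0.9, 3.4]
grip_width: 25.0
clock: 9.45
position: [547.1, 81.0, 67.0]
tcp_rot: [-2.287, 2.153, -0.006]
contact_force: [-0.2, -5.8, 7.2]
grip_width: 25.1
pos [547.1  81.   67. ] tilt [ 0.003 -0.002 -1.   ] jaw -176.5 -> dx dy dz [-0.19  0.18  0.4 ] yaw 0.1 F [-0.2 -5.8  7.2] w 25.1 t 9.45
```

View pics/s6z.png

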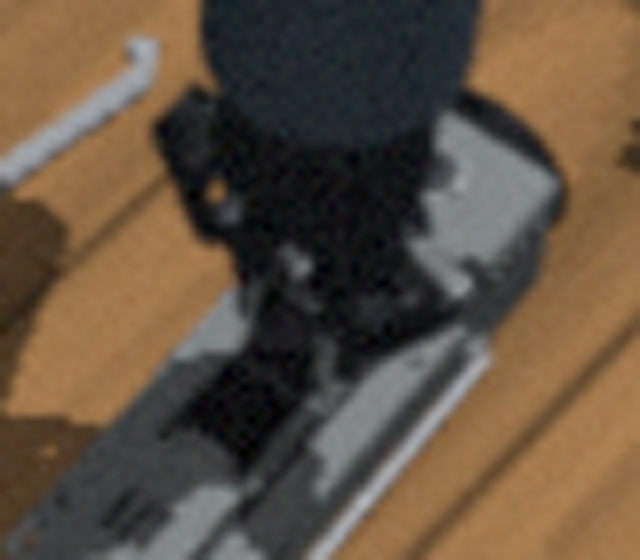

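```bash
python3 -m creep '[{"dx":0.2,"dy":0.1,"dz":0.2,"yaw":0,"hand":2},{"dx":0.2,"dy":0.1,"dz":0.4,"yaw":0,"hand":2},{"dx":0.2,"dy":0.1,"dz":0.4,"yaw":0,"hand":2}]' 20
python3 - <<'E'
from h import *
go([545.2,82.8,63],183.4)
s=snap('scene','s7.png'); c=snap('top','t7.png')
cv2.imwrite('pics/s7z.png',np.hstack([cv2.resize(s['img'][180:240,270:340,::-1],None,fx=5.6,fy=9.3,interpolation=cv2.INTER_CUBIC),cv2.resize(c['img'][160:220,220:290,::-1],None,fx=5.6,fy=9.3,interpolation=cv2.INTER_CUBIC)]))
E
```

```text
clock: 9.8
position: [547.0, 79.7, 63.5]
tcp_rot: [-2.286, 2.152, -0.006]
contact_force: [0.5, -3.6, 8.3]
grip_width: 25.1
pos [547.   79.7  63.5] tilt [ 0.001 -0.004 -1.   ] jaw -176.5 -> dx dy dz [-0.32  0.16  0.04] yaw 0.1 F [ 0.5 -3.6  8.3] w 25.1 t 9.8
```

View pics/s7z.png

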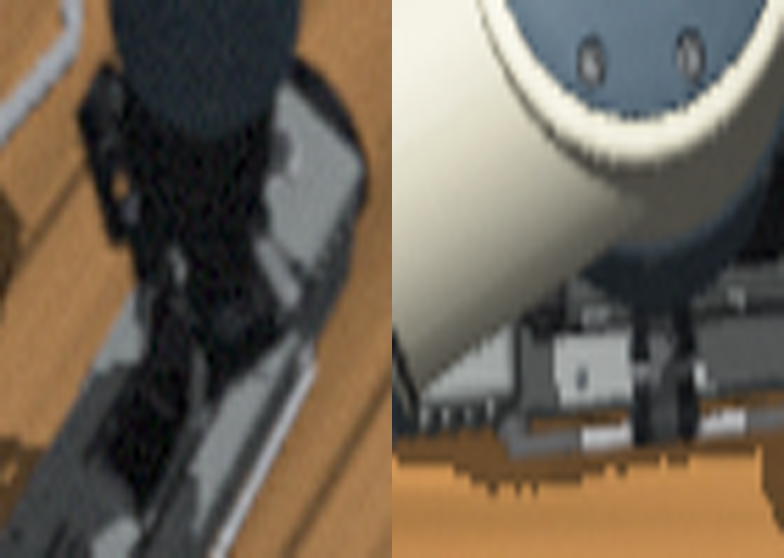

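```bash
python3 -m creep '[{"dx":0,"dy":0.1,"dz":0.15,"yaw":0,"hand":2},{"dx":0,"dy":0.1,"dz":0.25,"yaw":0,"hand":2},{"dx":0,"dy":0.1,"dz":0.25,"yaw":0,"hand":2}]' 20
python3 -c "
from h import *
go([546.2,66.3,61],183.4)"
```

```text
clock: 10.2
position: [547.0, 79.6, 62.9]
tcp_rot: [-2.285, 2.15, -0.009]
contact_force: [-1.3, -5.1, 18.5]
grip_width: 25.3
pos [547.   79.6  62.9] tilt [ 0.001 -0.007 -1.   ] jaw -176.5 -> dx dy dz [1.32 0.17 0.2 ] yaw 0.1 F [-1.3 -5.1 18.5] w 25.3 t 10.2
```

```bash
python3 -m creep '[{"dx":0.0,"dy":0,"dz":-0.15,"yaw":0,"hand":2},{"dx":0.3,"dy":0,"dz":-0.15,"yaw":0,"hand":2},{"dx":0.6,"dy":0,"dz":-0.15,"yaw":0,"hand":2},{"dx":0.6,"dy":0,"dz":-0.15,"yaw":0,"hand":2}]' 25
python3 -c "
from h import *
go([546.2,66.3,61],183.4)"
python3 -m creep '[{"dx":0.2,"dy":0,"dz":0,"yaw":0,"hand":2},{"dx":0.4,"dy":0,"dz":0,"yaw":0,"hand":2},{"dx":0.4,"dy":0,"dz":0,"yaw":0,"hand":2}]' 30
python3 - <<'E'
from h import *
go([545.2,66.3,63],183.4)
s=snap('scene','s8.png')
cv2.imwrite('pics/s8z.png',cv2.resize(s['img'][175:245,265:345,::-1],None,fx=8,fy=8,interpolation=cv2.INTER_CUBIC))
E
```

```text
clock: 10.6
position: [546.1, 75.2, 62.0]
tcp_rot: [-2.284, 2.151, -0.003]
contact_force: [-0.2, 1.6, 5.3]
grip_width: 25.3
pos [546.1  75.2  62. ] tilt [-0.002 -0.005 -1.   ] jaw -176.6 -> dx dy dz [0.89 0.05 0.1 ] yaw 0.0 F [-0.2  1.6  5.3] w 25.3 t 10.6
clock: 10.9
position: [545.8, 71.3, 61.0]
tcp_rot: [-2.285, 2.152, -0.002]
contact_force: [0.5, 4.4, 1.8]
grip_width: 25.1
pos [545.8  71.3  61. ] tilt [-0.001 -0.003 -1.   ] jaw -176.6 -> dx dy dz [ 0.49  0.09 -0.2 ] yaw 0.0 F [0.5 4.4 1.8] w 25.1 t 10.9
```

View pics/s8z.png

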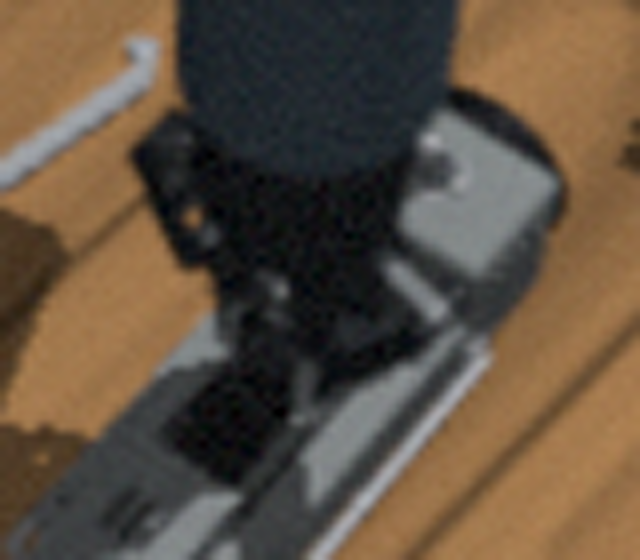

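```bash
python3 -m creep '[{"dx":0.2,"dy":0,"dz":0,"yaw":0,"hand":2},{"dx":0.4,"dy":0,"dz":0,"yaw":0,"hand":2},{"dx":0.6,"dy":0,"dz":0,"yaw":0,"hand":2},{"dx":0.6,"dy":0,"dz":0,"yaw":0,"hand":2},{"dx":0.6,"dy":0,"dz":0,"yaw":0,"hand":2}]' 30
python3 - <<'E'
from h import *
go([545.8,66.3,63],183.4)
s=snap('scene','s9.png')
cv2.imwrite('pics/s9z.png',cv2.resize(s['img'][175:245,265:345,::-1],None,fx=8,fy=8,interpolation=cv2.INTER_CUBIC))
E
```

```text
clock: 11.45
position: [545.9, 65.7, 60.7]
tcp_rot: [-2.285, 2.152, -0.0]
contact_force: [1.5, 6.9, 2.6]
grip_width: 25.1
pos [545.9  65.7  60.7] tilt [-0.002 -0.002 -1.   ] jaw -176.6 -> dx dy dz [-0.06  0.01 -0.23] yaw 0.0 F [1.5 6.9 2.6] w 25.1 t 11.45
```

View pics/s9z.png

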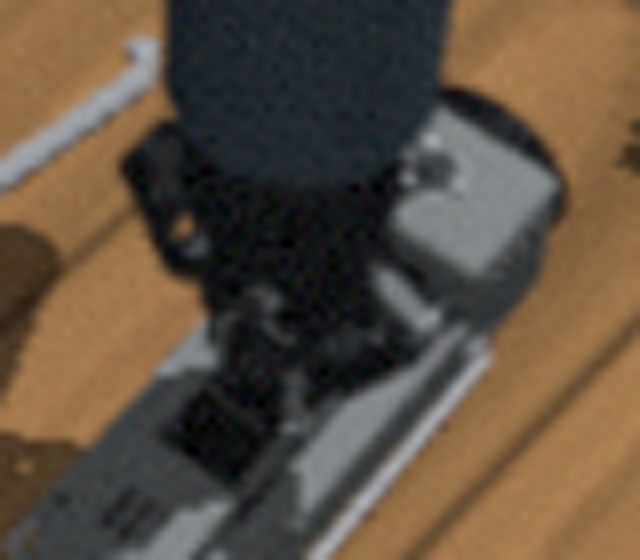

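```bash
python3 -m creep '[{"dx":0.1,"dy":0,"dz":0.2,"yaw":0,"hand":2},{"dx":0.1,"dy":0,"dz":0.4,"yaw":0,"hand":2},{"dx":0.1,"dy":0,"dz":0.6,"yaw":0,"hand":2},{"dx":0.1,"dy":0,"dz":0.6,"yaw":0,"hand":2}]' 22
python3 -c "
from h import *
go([545.8,66.3,47],183.4)"
```

```text
clock: 11.9
position: [546.0, 65.5, 55.2]
tcp_rot: [-2.284, 2.151, 0.0]
contact_force: [-2.3, 10.1, 7.8]
grip_width: 25.4
pos [546.   65.5  55.2] tilt [-0.003 -0.003 -1.   ] jaw -176.6 -> dx dy dz [-0.08  0.02  0.82] yaw 0.0 F [-2.3 10.1  7.8] w 25.4 t 11.9
```

```bash
python3 -m creep '[{"dx":-0.05,"dy":0,"dz":0.2,"yaw":0,"hand":2},{"dx":-0.1,"dy":0,"dz":0.4,"yaw":0,"hand":2},{"dx":-0.1,"dy":0,"dz":0.4,"yaw":0,"hand":2}]' 22
python3 - <<'E'
from h import *
go([545.8,66.3,47],183.4)
s=snap('scene','s10.png')
cv2.imwrite('pics/s10z.png',cv2.resize(s['img'][175:245,265:345,::-1],None,fx=8,fy=8,interpolation=cv2.INTER_CUBIC))
E
```

```text
clock: 12.2
position: [546.0, 66.7, 51.2]
tcp_rot: [-2.284, 2.151, 0.0]
contact_force: [-1.1, 10.5, 6.7]
grip_width: 25.2
pos [546.   66.7  51.2] tilt [-0.003 -0.003 -1.   ] jaw -176.5 -> dx dy dz [0.04 0.02 0.42] yaw 0.1 F [-1.1 10.5  6.7] w 25.2 t 12.2
```

View pics/s10z.png

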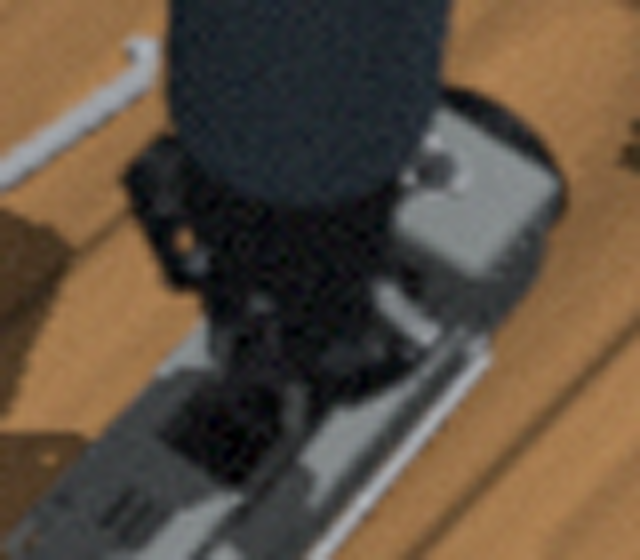

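```bash
python3 -m creep '[{"dx":-0.05,"dy":0,"dz":0.2,"yaw":0,"hand":2},{"dx":-0.05,"dy":0,"dz":0.4,"yaw":0,"hand":2},{"dx":-0.05,"dy":0,"dz":0.4,"yaw":0,"hand":2}]' 22
python3 -c "
from h import *
go([545.8,66.3,47],183.4)"
```

```text
clock: 12.55
position: [545.9, 67.4, 47.1]
tcp_rot: [-2.284, 2.151, 0.001]
contact_force: [-1.7, 11.7, 6.8]
grip_width: 25.0
pos [545.9  67.4  47.1] tilt [-0.003 -0.003 -1.   ] jaw -176.6 -> dx dy dz [0.11 0.01 0.01] yaw 0.0 F [-1.7 11.7  6.8] w 25.0 t 12.55
```

```bash
python3 -m creep '[{"dx":-0.1,"dy":0,"dz":0.1,"yaw":0,"hand":2},{"dx":-0.2,"dy":0,"dz":0.15,"yaw":0,"hand":2},{"dx":-0.2,"dy":0,"dz":0.15,"yaw":0,"hand":2}]' 22
python3 -c "
from h import *
go([545.8,66.3,47],183.4)"
```

```text
clock: 12.85
position: [545.8, 67.8, 46.1]
tcp_rot: [-2.286, 2.151, -0.002]
contact_force: [-1.6, 5.5, 9.5]
grip_width: 25.5
pos [545.8  67.8  46.1] tilt [-0.001 -0.003 -1.   ] jaw -176.5 -> dx dy dz [ 0.15  0.01 -0.09] yaw 0.1 F [-1.6  5.5  9.5] w 25.5 t 12.85
```

```bash
python3 -m creep '[{"dx":0,"dy":0,"dz":0,"yaw":0,"hand":3.5},{"dx":0,"dy":0,"dz":0,"yaw":0,"hand":5},{"dx":0,"dy":0,"dz":-1,"yaw":0,"hand":5.5},{"dx":0,"dy":0,"dz":-4,"yaw":0,"hand":5.5},{"dx":0,"dy":0,"dz":-9,"yaw":0,"hand":5.5},{"dx":4,"dy":2,"dz":-10,"yaw":0,"hand":5.5},{"dx":8,"dy":5,"dz":-11,"yaw":0,"hand":5.5},{"dx":12,"dy":9,"dz":-11,"yaw":0,"hand":5.5},{"dx":15,"dy":13,"dz":-11,"yaw":0,"hand":5.5}]' 22
python3 - <<'E'
from h import *
go([545.8,66.3,47],183.4)
s=snap('scene','s11.png');c=snap('top','t11.png')
cv2.imwrite('pics/s11z.png',cv2.resize(s['img'][175:245,265:345,::-1],None,fx=8,fy=8,interpolation=cv2.INTER_CUBIC))
cv2.imwrite('pics/t11z.png',cv2.resize(c['img'][150:220,200:300,::-1],None,fx=8,fy=8,interpolation=cv2.INTER_CUBIC))
E
```

```text
clock: 13.75
position: [428.3, -87.3, 155.3]
tcp_rot: [2.286, -2.154, 0.001]
contact_force: [1.2, -1.8, 0.4]
grip_width: 55.1
pos [428.3 -87.3 155.3] tilt [ 0.001 -0.    -1.   ] jaw -176.6 -> dx dy dz [-14.65 -12.63  10.82] yaw 0.0 F [ 1.2 -1.8  0.4] w 55.1 t 13.75
```

View pics/s11z.png

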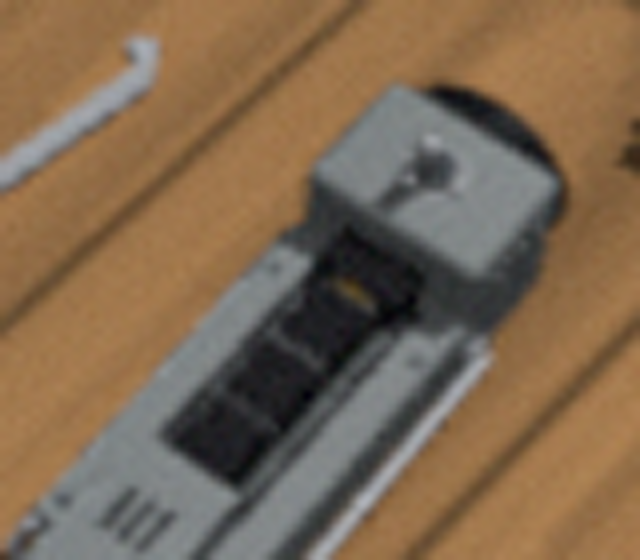

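View pics/t11z.png

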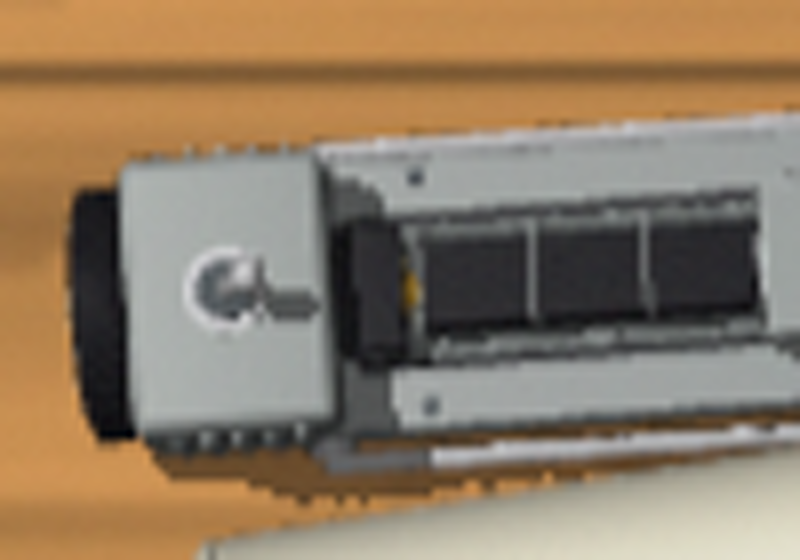

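Run:
```python
from h import *
c=load('t11');s=load('s11')
T=lambda u,v:(200+u/8-.4,150+v/8-.4); S=lambda u,v:(265+u/8-.4,175+v/8-.4)
for p,q in (((532,273),(297,348)),((647,268),(250,402)),((760,262),(200,462)),((414,175),(275,268)),((431,405),(415,358))): print(tri(c,T(*p),s,S(*q)))
print([np.round(onz(c,*T(*p),61)[:2],1) for p in ((425,285),(404,285))])
go([553.7,-75.5,73],183.4)
```

```text
(array([545.64088917,  82.24567148,  64.31075427]), np.float64(0.27449901070501304))
(array([547.79034091,  50.12693975,  66.87715555]), np.float64(3.490798012410244))
(array([550.12559062,  18.09778581,  66.4560085 ]), np.float64(5.300824082171434))
(array([550.09939622,  96.51538403, 113.61907561]), np.float64(47.35751446825112))
(array([536.16257307, 132.08167454, -13.25020708]), np.float64(54.3115951052629))
[array([542.6, 113.2]), array([542.6, 119.3])]
pos [425.2 -88.5 155.2] tilt [ 0.     0.002 -1.   ] jaw -176.8 -> dx dy dz [ -0.58 -12.91   8.2 ] yaw -0.2 F [ 1.2  0.7 -0.6] w 55.0 t 13.85
```

```bash
python3 -c "
from h import *
go([544.8,94,75],183.4)"
python3 -m creep '[{"dx":-4.5,"dy":-2,"dz":0,"yaw":0,"hand":3},{"dx":-9,"dy":-4,"dz":0,"yaw":0,"hand":1},{"dx":-13,"dy":-6.5,"dz":0,"yaw":0,"hand":0},{"dx":-16,"dy":-9.5,"dz":2,"yaw":0,"hand":0},{"dx":-17.4,"dy":-12.9,"dz":4,"yaw":0,"hand":0},{"dx":-17.4,"dy":-12.9,"dz":6.5,"yaw":0,"hand":0},{"dx":-17.4,"dy":-12.9,"dz":8,"yaw":0,"hand":0},{"dx":-17.4,"dy":-12.9,"dz":8,"yaw":0,"hand":0}]' 30
python3 -c "
from h import *
go([544.8,94,61],183.4)"
```

```text
pos [425.2 -88.5 155.2] tilt [ 0.     0.002 -1.   ] jaw -176.8 -> dx dy dz [-17.55 -12.98   8.  ] yaw -0.2 F [ 1.2  0.7 -0.6] w 55.0 t 13.85
clock: 14.65
position: [546.3, 95.2, 72.3]
tcp_rot: [2.283, -2.151, -0.004]
contact_force: [0.5, 0.2, -0.1]
grip_width: 0.1
pos [546.3  95.2  72.3] tilt [ 0.002  0.006 -1.   ] jaw -176.6 -> dx dy dz [0.11 0.15 1.13] yaw 0.0 F [ 0.5  0.2 -0.1] w 0.1 t 14.65
```

```bash
python3 -m creep '[{"dx":0.1,"dy":0.1,"dz":0.5,"yaw":0,"hand":0},{"dx":0.1,"dy":0.1,"dz":0.9,"yaw":0,"hand":0},{"dx":0.1,"dy":0.1,"dz":1.1,"yaw":0,"hand":0},{"dx":0.1,"dy":0.1,"dz":1.2,"yaw":0,"hand":0},{"dx":0.1,"dy":0.1,"dz":1.2,"yaw":0,"hand":0}]' 30
python3 -c "
from h import *
go([544.8,94,61],183.4)"
```

```text
clock: 15.15
position: [547.2, 94.8, 63.0]
tcp_rot: [-2.286, 2.154, -0.0]
contact_force: [-0.2, -0.1, -0.7]
grip_width: 0.1
pos [547.2  94.8  63. ] tilt [-0.    -0.001 -1.   ] jaw -176.6 -> dx dy dz [0.06 0.24 0.2 ] yaw 0.0 F [-0.2 -0.1 -0.7] w 0.1 t 15.15
```

```bash
python3 -m creep '[{"dx":0.1,"dy":0.1,"dz":0.2,"yaw":0,"hand":0},{"dx":0.1,"dy":0.1,"dz":0.3,"yaw":0,"hand":0},{"dx":0.1,"dy":0.1,"dz":0.3,"yaw":0,"hand":0}]' 30
python3 -c "
from h import *
go([544.8,94,61],183.4)"
```

```text
clock: 15.45
position: [546.6, 93.8, 61.1]
tcp_rot: [-2.286, 2.153, -0.002]
contact_force: [-2.4, 0.7, 7.6]
grip_width: 0.3
pos [546.6  93.8  61.1] tilt [-0.    -0.002 -1.   ] jaw -176.5 -> dx dy dz [-0.03  0.18  0.01] yaw 0.1 F [-2.4  0.7  7.6] w 0.3 t 15.45
```

```bash
python3 -m creep '[{"dx":0,"dy":0,"dz":-1,"yaw":0,"hand":0},{"dx":3,"dy":0,"dz":-1,"yaw":0,"hand":0},{"dx":5.5,"dy":0,"dz":-1,"yaw":0,"hand":0},{"dx":5.5,"dy":0,"dz":-0.4,"yaw":0,"hand":0},{"dx":5.5,"dy":0,"dz":0,"yaw":0,"hand":0},{"dx":5.5,"dy":0,"dz":0.1,"yaw":0,"hand":0},{"dx":5.5,"dy":0,"dz":0.1,"yaw":0,"hand":0}]' 30
python3 -c "
from h import *
go([553.9,-72,73],183.4)"
```

```text
clock: 16.15
position: [549.7, 38.1, 61.1]
tcp_rot: [2.288, -2.152, 0.004]
contact_force: [-5.4, -4.4, 14.8]
grip_width: 0.1
pos [549.7  38.1  61.1] tilt [ 0.003 -0.001 -1.   ] jaw -176.5 -> dx dy dz [11.02  0.25 -1.17] yaw 0.1 F [-5.4 -4.4 14.8] w 0.1 t 16.15
```

```bash
python3 -m creep '[{"dx":0,"dy":0,"dz":-3,"yaw":0,"hand":0},{"dx":2,"dy":0,"dz":-6,"yaw":0,"hand":4},{"dx":6,"dy":0.2,"dz":-6,"yaw":0,"hand":6},{"dx":10,"dy":0.2,"dz":-6,"yaw":0,"hand":6},{"dx":11.2,"dy":0.2,"dz":-6,"yaw":0,"hand":6},{"dx":11.2,"dy":0.2,"dz":-3.5,"yaw":0,"hand":6},{"dx":11.2,"dy":0.2,"dz":-1.2,"yaw":0,"hand":6},{"dx":11.2,"dy":0.2,"dz":-1.2,"yaw":0,"hand":6}]' 30
python3 - <<'E'
from h import *
go([553.9,-74.5,73],183.4)
s=snap('scene','s12.png')
cv2.imwrite('pics/s12z.png',cv2.resize(s['img'][175:275,240:345,::-1],None,fx=6,fy=6,interpolation=cv2.INTER_CUBIC))
E
```

```text
clock: 16.95
position: [551.6, -72.4, 67.4]
tcp_rot: [2.283, -2.151, -0.008]
contact_force: [-0.0, -0.3, -0.0]
grip_width: 59.8
pos [551.6 -72.4  67.4] tilt [-0.001  0.007 -1.   ] jaw -176.6 -> dx dy dz [ 0.22 -0.21 -0.56] yaw 0.0 F [-0.  -0.3 -0. ] w 59.8 t 16.95
```

View pics/s12z.png

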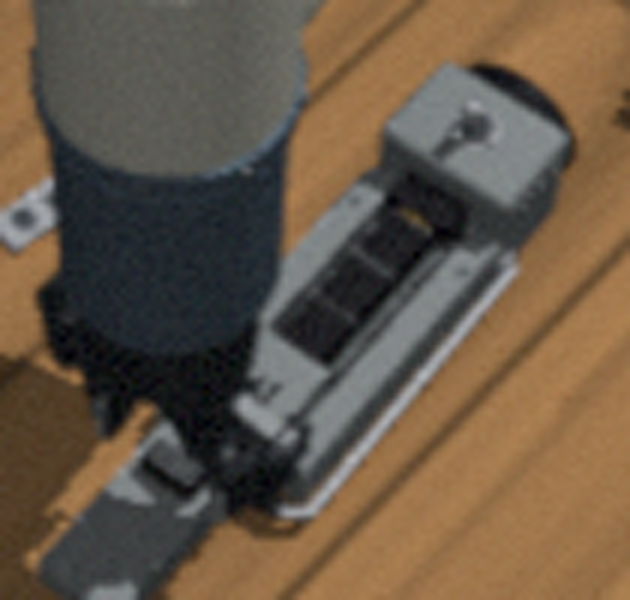

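```bash
python3 -m creep '[{"dx":0.2,"dy":-0.2,"dz":-0.6,"yaw":0,"hand":6},{"dx":0.2,"dy":-0.2,"dz":-0.6,"yaw":0,"hand":2},{"dx":0.2,"dy":-0.2,"dz":-0.6,"yaw":0,"hand":2},{"dx":0.2,"dy":-0.2,"dz":-0.6,"yaw":0,"hand":2},{"dx":0.2,"dy":-0.2,"dz":-0.6,"yaw":0,"hand":2}]' 40
python3 -c "
from h import *
go([546.8,44.8,73],183.4)"
```

```text
clock: 17.5
position: [555.2, -75.2, 78.2]
tcp_rot: [2.286, -2.153, -0.001]
contact_force: [-6.2, 0.6, 9.0]
grip_width: 28.1
pos [555.2 -75.2  78.2] tilt [ 0.     0.001 -1.   ] jaw -176.6 -> dx dy dz [-12.03   0.12   0.51] yaw 0.0 F [-6.2  0.6  9. ] w 28.1 t 17.5
```

```bash
python3 -m creep '[{"dx":0,"dy":0,"dz":0,"yaw":0,"hand":4.5},{"dx":0,"dy":0,"dz":0.5,"yaw":0,"hand":4.5},{"dx":0,"dy":0,"dz":0.5,"yaw":0,"hand":4.5},{"dx":0,"dy":0,"dz":0.5,"yaw":0,"hand":2},{"dx":0,"dy":0,"dz":0.5,"yaw":0,"hand":2},{"dx":0,"dy":0,"dz":0.5,"yaw":0,"hand":2}]' 40
python3 -c "
from h import *
go([546.8,44.8,73],183.4)"
```

```text
clock: 18.1
position: [555.2, -75.3, 71.6]
tcp_rot: [2.285, -2.153, -0.002]
contact_force: [-5.7, -0.2, 5.9]
grip_width: 28.7
pos [555.2 -75.3  71.6] tilt [ 0.     0.002 -1.   ] jaw -176.6 -> dx dy dz [-12.03   0.12  -0.14] yaw 0.0 F [-5.7 -0.2  5.9] w 28.7 t 18.1
```

```bash
python3 -m creep '[{"dx":-1.5,"dy":0.1,"dz":0,"yaw":0,"hand":2},{"dx":-3,"dy":0.1,"dz":0,"yaw":0,"hand":2},{"dx":-4.5,"dy":0.1,"dz":0,"yaw":0,"hand":2},{"dx":-6,"dy":0.1,"dz":0,"yaw":0,"hand":2},{"dx":-7.5,"dy":0.1,"dz":0,"yaw":0,"hand":2},{"dx":-9,"dy":0.1,"dz":0,"yaw":0,"hand":2},{"dx":-10,"dy":0.1,"dz":0,"yaw":0,"hand":2},{"dx":-11,"dy":0.1,"dz":0,"yaw":0,"hand":2},{"dx":-11.7,"dy":0.1,"dz":0,"yaw":0,"hand":2},{"dx":-11.7,"dy":0.1,"dz":0,"yaw":0,"hand":2}]' 40
python3 -c "
from h import *
go([546.8,44.8,73],183.4)"
```

```text
clock: 19.1
position: [547.1, 43.9, 71.6]
tcp_rot: [2.288, -2.152, -0.003]
contact_force: [-6.3, 1.8, 6.2]
grip_width: 28.3
pos [547.1  43.9  71.6] tilt [-0.001  0.002 -1.   ] jaw -176.5 -> dx dy dz [-0.09  0.03 -0.14] yaw 0.1 F [-6.3  1.8  6.2] w 28.3 t 19.1
```

```bash
python3 -m creep '[{"dx":-0.2,"dy":0,"dz":0,"yaw":0,"hand":2},{"dx":-0.4,"dy":0,"dz":0,"yaw":0,"hand":2},{"dx":-0.5,"dy":0,"dz":0,"yaw":0,"hand":2},{"dx":-0.5,"dy":0,"dz":0,"yaw":0,"hand":2}]' 40
python3 -c "
from h import *
go([546.8,44.8,73],183.4)"
```

```text
clock: 19.5
position: [547.0, 44.7, 71.7]
tcp_rot: [2.284, -2.149, 0.003]
contact_force: [-3.8, -12.1, 4.1]
grip_width: 28.8
pos [547.   44.7  71.7] tilt [ 0.005  0.003 -1.   ] jaw -176.5 -> dx dy dz [-0.01  0.02 -0.13] yaw 0.1 F [ -3.8 -12.1   4.1] w 28.8 t 19.5
```

```bash
python3 -m creep '[{"dx":0.3,"dy":0,"dz":0,"yaw":0,"hand":2},{"dx":0.3,"dy":0,"dz":0,"yaw":0,"hand":4},{"dx":0.3,"dy":0,"dz":0,"yaw":0,"hand":5},{"dx":0.3,"dy":0,"dz":-2,"yaw":0,"hand":5},{"dx":0.3,"dy":0,"dz":-6,"yaw":0,"hand":4},{"dx":0.3,"dy":0,"dz":-8,"yaw":0,"hand":0},{"dx":-3,"dy":0,"dz":-8,"yaw":0,"hand":0},{"dx":-5.5,"dy":0,"dz":-6,"yaw":0,"hand":0},{"dx":-8,"dy":0,"dz":-3,"yaw":0,"hand":0},{"dx":-8,"dy":0,"dz":-3,"yaw":0,"hand":0}]' 40
python3 - <<'E'
from h import *
go([541.7,141.2,98],183.4)
s=snap('scene','s13.png');c=snap('top','t13.png')
cv2.imwrite('pics/s13z.png',cv2.resize(s['img'][170:270,240:345,::-1],None,fx=6,fy=6,interpolation=cv2.INTER_CUBIC))
cv2.imwrite('pics/t13z.png',cv2.resize(c['img'][140:230,200:340,::-1],None,fx=5.5,fy=5.5,interpolation=cv2.INTER_CUBIC))
E
```

```text
clock: 20.5
position: [541.0, 129.4, 97.7]
tcp_rot: [2.286, -2.149, -0.006]
contact_force: [-0.1, -1.1, -0.2]
grip_width: -0.1
pos [541.  129.4  97.7] tilt [ 0.     0.005 -1.   ] jaw -176.4 -> dx dy dz [-1.18 -0.15 -0.03] yaw 0.2 F [-0.1 -1.1 -0.2] w -0.1 t 20.5
```

View pics/s13z.png

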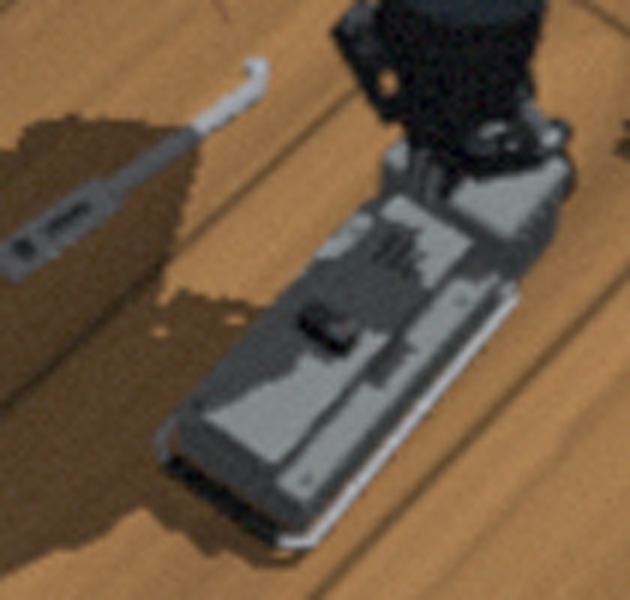

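View pics/t13z.png

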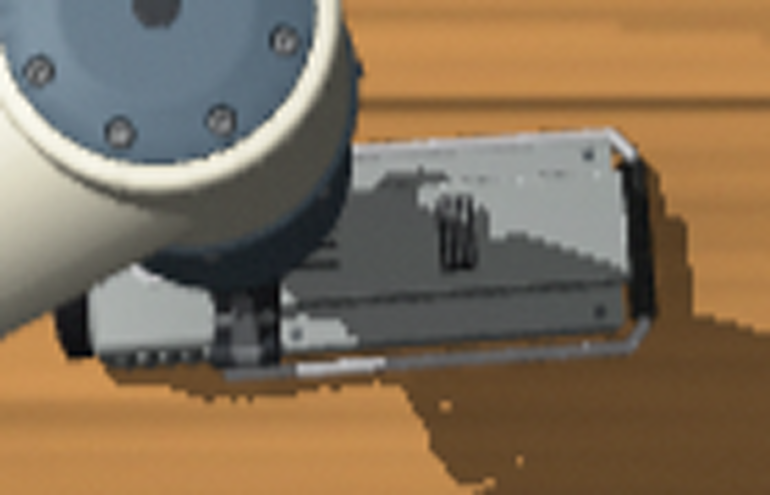

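```bash
python3 -m creep '[{"dx":-0.6,"dy":-0.1,"dz":0,"yaw":0,"hand":0},{"dx":-1.2,"dy":-0.1,"dz":0,"yaw":0,"hand":0},{"dx":-1.8,"dy":-0.1,"dz":0,"yaw":0,"hand":0},{"dx":-2.3,"dy":-0.1,"dz":0,"yaw":0,"hand":0},{"dx":-2.7,"dy":-0.1,"dz":0,"yaw":0,"hand":0},{"dx":-2.9,"dy":-0.1,"dz":0,"yaw":0,"hand":0},{"dx":-2.9,"dy":-0.1,"dz":0,"yaw":0,"hand":0}]' 40
python3 -c "
from h import *
go([540.2,163,98],183.4)"
```

```text
clock: 21.3
position: [542.5, 155.8, 101.7]
tcp_rot: [-2.287, 2.154, 0.0]
contact_force: [-0.2, -1.4, 1.3]
grip_width: -0.0
pos [542.5 155.8 101.7] tilt [-0. -0. -1.] jaw -176.6 -> dx dy dz [-0.73  0.19  0.37] yaw 0.0 F [-0.2 -1.4  1.3] w -0.0 t 21.3
```

```bash
python3 -m creep '[{"dx":-0.2,"dy":0.1,"dz":0.15,"yaw":0,"hand":0},{"dx":-0.4,"dy":0.1,"dz":0.3,"yaw":0,"hand":0},{"dx":-0.6,"dy":0.1,"dz":0.3,"yaw":0,"hand":0},{"dx":-0.8,"dy":0.1,"dz":0.3,"yaw":0,"hand":0},{"dx":-0.8,"dy":0.1,"dz":0.3,"yaw":0,"hand":0}]' 40
python3 -c "
from h import *
go([540.2,163,98],183.4)"
```

```text
clock: 21.8
position: [540.8, 162.2, 98.4]
tcp_rot: [2.285, -2.152, 0.002]
contact_force: [0.5, -6.8, 2.2]
grip_width: 0.1
pos [540.8 162.2  98.4] tilt [ 0.003  0.001 -1.   ] jaw -176.6 -> dx dy dz [-0.08  0.06  0.04] yaw 0.0 F [ 0.5 -6.8  2.2] w 0.1 t 21.8
```

```bash
python3 -m creep '[{"dx":-0.2,"dy":0,"dz":0,"yaw":0,"hand":0},{"dx":-0.3,"dy":0,"dz":0,"yaw":0,"hand":0},{"dx":-0.3,"dy":0,"dz":0,"yaw":0,"hand":0}]' 40
python3 -c "
from h import *
go([540.2,163,98],183.4)"
```

```text
clock: 22.1
position: [540.7, 162.7, 98.5]
tcp_rot: [2.282, -2.15, 0.006]
contact_force: [2.7, -14.4, 2.4]
grip_width: 0.6
pos [540.7 162.7  98.5] tilt [ 0.007  0.002 -1.   ] jaw -176.6 -> dx dy dz [-0.03  0.05  0.05] yaw 0.0 F [  2.7 -14.4   2.4] w 0.6 t 22.1
```

At the stop. Back off, rise and retreat, then look.

```bash
python3 -m creep '[{"dx":1.5,"dy":0,"dz":0,"yaw":0,"hand":0},{"dx":3.5,"dy":0,"dz":-2,"yaw":0,"hand":0},{"dx":5,"dy":0,"dz":-6,"yaw":0,"hand":0},{"dx":8,"dy":3,"dz":-8,"yaw":0,"hand":0},{"dx":12,"dy":6,"dz":-8,"yaw":0,"hand":0},{"dx":16,"dy":9,"dz":-8,"yaw":0,"hand":0},{"dx":20,"dy":12,"dz":-8,"yaw":0,"hand":0},{"dx":24,"dy":14,"dz":-8,"yaw":0,"hand":0},{"dx":27,"dy":15,"dz":-8,"yaw":0,"hand":0},{"dx":27,"dy":15,"dz":-8,"yaw":0,"hand":0}]' 40
python3 - <<'E'
from h import *
s=snap('scene','s14.png');c=snap('top','t14.png')
a=cv2.resize(s['img'][170:270,240:345,::-1],None,fx=6,fy=6,interpolation=cv2.INTER_CUBIC)
cv2.imwrite('pics/s14z.png',a)
cv2.imwrite('pics/t14z.png',cv2.resize(c['img'][140:230,200:340,::-1],None,fx=5.5,fy=5.5,interpolation=cv2.INTER_CUBIC))
E
```

```text
clock: 23.1
position: [405.9, -113.9, 178.7]
tcp_rot: [-2.282, 2.157, 0.001]
contact_force: [-0.4, 0.9, -0.2]
grip_width: -0.0
```

View pics/s14z.png

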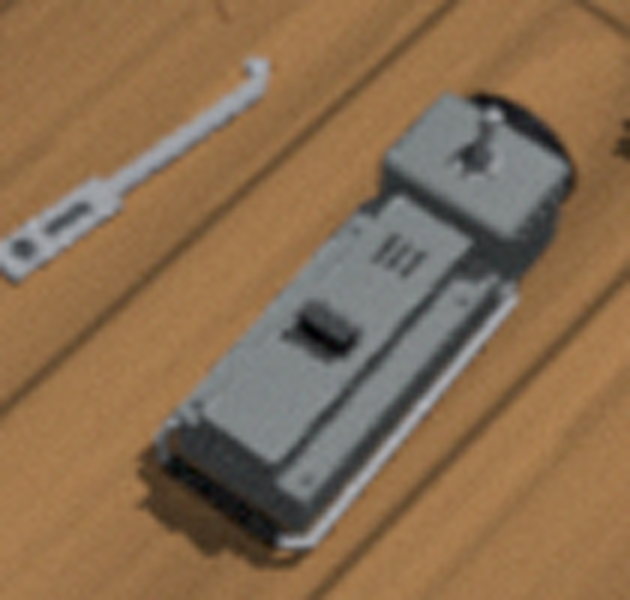

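View pics/t14z.png

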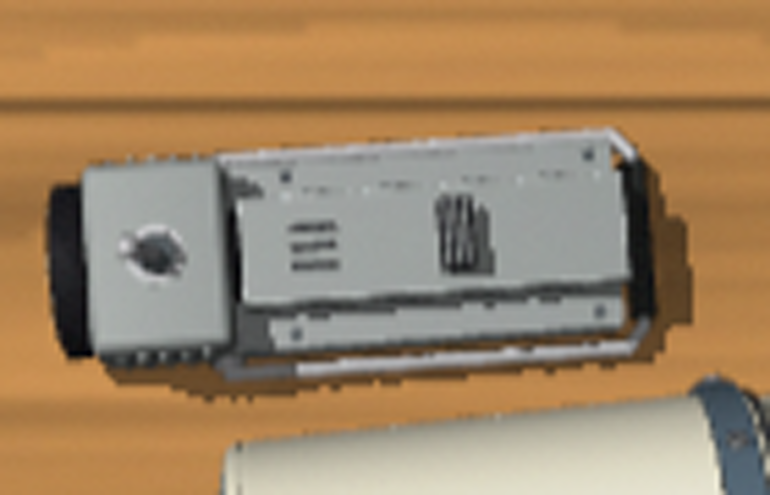

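View pics/t14.png

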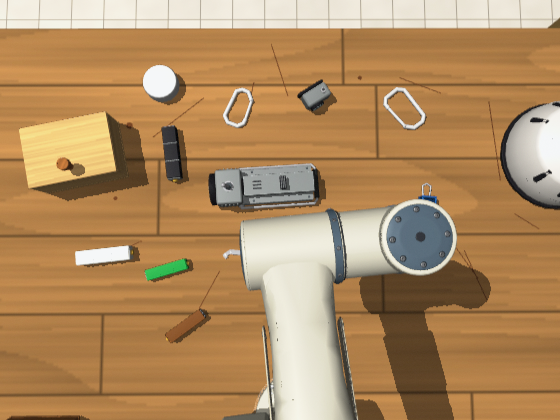

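Run:
```python
from h import *
c=load('t14');s=load('s14')
T=lambda u,v:(200+u/5.5-.4,140+v/5.5-.4); S=lambda u,v:(240+u/6-.4,170+v/6-.4)
print('tip',tri(c,T(126,245),s,S(492,116)))
print('tip onz',onz(c,*T(126,245),109), 'ridge',onz(c,*T(455,233),83),'hood front',onz(c,*T(238,252),67))
```

```text
tip (array([539.04628472, 178.45406087, 108.36605522]), np.float64(0.19039391136784065))
tip onz [538.89063516 178.32210298 109.        ] ridge [546.91278656  44.89395532  83.        ] hood front [541.43579226 135.69474089  67.        ]
```

```bash
python3 -c "
from h import *
print(bot.observe()['contact_force']); print(bot.sign_off())"
```

```text
[ 0.94343773  1.00310928 -0.18218265]
the job is handed in; nothing more can be done
None
```

I loaded the lantern with the small black stick, shut the hood, switched the toggle on and handed the job in at about 23 s. No check showed the job undone.

- **Hood opening:** I slid it back until it hit its stop, with 18 N at the wrist.
- **Battery:** I tilted the stick against the contact block and pressed its flat end back on the sprung contact, reading about 7 N. Then I lowered the nub end in and released it. Pressing lightly on both ends put the top at z 61.1 each time, against 61 when flat and home.
- **Hood closing:** I slid it 120.0 mm until it stopped at 12 N. In the last pictures the front edge measures about lantern x 66, where it should be when shut.
- **Toggle:** I pushed it to its stop at 14 N. Two views put the tip on the lens side, at z 108.
- **Other gear:** the last top view shows the other gear it covers where it lay. The arm hid carabiner_a, most of the nut tool and part of the belay device there. The scene view shows the nut tool in place.

Three readings disagreed. Two-view heights of the loaded stick's top came out at 64–67 mm, noisy, so I used the contact check instead. The toggle tip moved about 18.5 mm by the pictures, against the expected 21, which I put down to picking a highlight on the tip. The readings taken just after fast moves were several mm off in height.

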